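# Take up a spindle brake through its adjuster slot

## Robot

A 6-joint arm with a two-finger parallel gripper is mounted at the origin on the work surface. World frame = base frame: x ahead of the robot, y to its left, z up, the work surface at z = 0. Lengths are in m, angles in rad, forces in N, time in s.
With the tool pointing down it reaches from about 0.2 to 0.875 m from the base axis. Payload 3.4 kg.
Tool frame: the origin (TCP) lies between the finger pads, 19 mm behind the fingertips; this is the grasp point; z points along the fingers, y is the line along which they close (so a half turn about z gives the same grasp; the last joint's range is limited). The gripper opens to 94 mm and grips with 3 to 60 N. Pads are 16 mm wide; open, the fingers measure 119 mm over their backs; the gripper's body (75 mm by 177 mm) begins 78 mm behind the grasp point.
Start: joints at [-1.319, 0.276, 1.505, -0, 1.361, -0.121], TCP at [0.209, -0.536, 0.224] pointing down, gripper open.
Joint ranges: [-2.89, 2.89], [-0.75, 2.08], [0.22, 2.7], [-1.18, 4.32], [0.11, 2.71], [-2.7, 2.7]. Speed limits (rad/s): [2.57, 2.57, 3.14, 3.14, 3.14, 3.14].

## Interface

Orientations are given as a unit quaternion [w, x, y, z].
In Python, from plant import r, gripper_to, inverse_kinematics, vision, models, telemetry gives the robot as it stands. Calls block until the motion is done:
- r.move_to(position, orientation): joint-space move of the TCP to a pose.
- r.move_l(position, rot=None, vel=0.15, guard=None): straight line of the TCP; rot=None keeps the orientation; vel is the mean speed in m/s. With guard (N) it stops when the force on the tool has changed by that much, and returns True; else False.
- r.movej(angles): joint-space move.
- gripper_to(opening, f_grip=None): finger opening in m; f_grip is the grip in N (None keeps the last); returns when the fingers have stopped.
- r.hold(seconds).
- inverse_kinematics(position, orientation): joint angles nearest the present ones, or None.
- vision.snapshot(name): name is "side" or "top" or "wrist"; returns the picture (420x560x3 uint8, red, green, blue); there is no depth.
- vision.get_calibration(name): a dict with "fx", "fy", "cx", "cy" (pixels), "position" and "orientation" of the camera in the world. Camera axes: x right, y down, z forward; pixel columns grow to the right and rows downward; lengths in m; the calibration is good to about 2 mm. A picture is of the moment at which its call begins: read the wrist's pose just before it. get_calibration takes no time and is no camera call; for the wrist camera it gives the pose at the moment of the call.
A pose or a line that the arm cannot do raises r.PlanningError and nothing moves.
- r.sign_off(): hands the job in; it is judged then, once.
Trained networks look in the newest picture that a camera, given by its name, has taken for a name from the list of things; names that differ only in an ending like _2 or _b are one class to them, and where a whole thing is asked for, a point or a joint stands for the part that bears it (a point fixed in the world has none). Each returns a list of dicts, best first, with "score" (0 to 1); they miss things now and then, are a little off and sometimes report something else, mostly with a low value. They report only what shows in the picture. A call takes as long as a camera call. They do not tell look-alikes from the thing itself.
- models.boxes_of(thing, camera): "at" ([x, y, z] in m, in world coordinates, good to about 4 mm: the middle of the surface that is visible of it).
- models.regions_of(thing, camera): "pixels" (420x560 bool, what is visible of it).
- models.mark_of(thing, camera): "at" ([x, y, z] in m, in world coordinates, good to about 4 mm: a listed point, or the origin of a listed thing).
Readings, each from a call of its own:
- telemetry.current_t(): time.
- telemetry.current_joints(): joint angles.
- telemetry.current_dq(): joint speeds.
- telemetry.current_joint_efforts(): joint torques, N m.
- telemetry.current_ee_pos(): TCP position.
- telemetry.current_tool_rot(): TCP orientation.
- telemetry.current_wrist_force(): force on the tool from outside, world axes, zero at the start.
- telemetry.current_torque(): the same for the moment, N m.
- telemetry.current_opening(): finger opening in m.
- telemetry.current_finger_force(): force on a finger pad.
Only numpy, scipy, OpenCV 4.12 (cv2) and the standard library are available. Lean on these libraries where they do the work, as an engineer would, in place of code of your own. Each camera call takes 0.05 s, during which the arm holds its last target. There are 200 camera calls.

## Task

Take the adjusting spoon out of its rack, put its blade down through the slot in the spindle brake unit and push the hidden star wheel tooth by tooth towards the drum until the brake shoe bears on the drum and the wheel will turn no further. Work gently by feel (do not lean on the unit with the spoon with more than 25 N), then put the spoon back in its rack, fully home, and let go. Leave the mill bodies standing where they are.

Things in the scene. Friction and masses are not known exactly. Their poses are not given: they have to be found in the camera images.
- spoon: Adjusting spoon: loose upright tool, about 110 g. Origin at the centre of the blade's lower end (tip), z up the tool, x across the blade's thickness, y across its width. Steel blade 4 (x) by 10 mm (y), z 0 to 32 mm; collar 26 x 26 mm, z 32 to 38 mm; square wooden handle 18 x 18 mm, z 38 to 100 mm. Starts hanging in the rack, collar on the rack's top, x along the rack's x.
- spoon_grip (a point): Grip point on the spoon's handle, 64 mm above the tip, axes as the spoon's. Grip here with the TCP, from above, the fingers closing along the spoon's x (the direction it will push), at some 80 N.
- rack: Fixed black block 60 x 60 x 46 mm, origin under its centre, z up. A vertical through hole 10 mm (its x) by 16 mm (its y) in the middle of its top takes the spoon's blade; the collar then rests on the top.
- rack_hole (a point): Centre of the mouth of the rack's hole, on the rack's top face, 46 mm above the table. Axes as the rack's. With the spoon home its tip is 32 mm below this point.
- unit: Fixed grey spindle brake unit. Origin on the table right under the slot's centre; x from the slot to the drum, z up. Base plate 235 x 110 mm; on it a box 96 (x) by 80 mm (y), 80 mm high, with a 4 mm steel top plate that has the slot, and a window in its -y side. 125 mm along +x the steel drum, 90 mm across, 66 mm high, with an aluminium arbor on it up to 108 mm.
- slot (a point): Centre of the slot, on the top plate's top face, 80 mm above the table, axes as the unit's. Slot 26 mm long (x) by 14 mm wide (y), open to the wheel below. The blade enters with its thickness along x: 11 mm of travel either way along x, 2 mm of play either side in y. It may land on a tooth 8 mm deep: then lift a little, shift some mm along x, try again. 15 to 16 mm deep is right for pushing.
- wheel_axis (a point): Centre of the hidden steel star wheel, 38 mm under the slot's centre; its axis runs along the unit's y. 60 mm across 10 radial teeth, 36 degrees apart, 4 mm thick, 10 mm wide; hub 38 mm across (19 mm below the top face). Tooth phase unknown. Its top is pushed towards +x: about 3 N turns it, it stays where left, and stops dead as the shoe bears, 1.4 to 2 rad from the start (2 to 5 strokes).
- shoe_face (a point): Middle of the pale brown face of the brake shoe, between the box and the drum, 44 mm above the table; axes as the unit's. It moves along the unit's x, 5 mm per radian of the star wheel, from 7 to 10 mm short of the drum at the start. It is moved by the wheel only.
- drum_face (a point): Fixed point of the drum's rim that faces the shoe, 80 mm from the slot along the unit's x, 44 mm above the table; axes as the unit's. The shoe bears on the drum when shoe_face reaches this point (x of shoe_face in this frame 0; negative while there is a gap).
- mill_a: Bystander: white turned mill body 100 mm high, 56 mm across, near the brake unit; origin under its foot.
- mill_b: Bystander: black turned mill body 130 mm high, 56 mm across, near the rack; origin under its foot.
- mill_c: Bystander: red turned mill body 150 mm high, 56 mm across, between the rack and the brake unit; origin under its foot.
Things that resemble listed ones, but are neither listed nor needed, are in the scene too. Of the things shaped like the spoon, the wooden one is meant.

How it is judged:
By the outcome, as a careful person would: the job done as asked, in the order asked, and still so for the second after the job is handed in, with the robot touching nothing.
It also fails if it takes over 67 s, if anything falls off the work surface, if the arm or the gripper's body presses on something with over 40 N, if the wrist force passes 120 N, or if a joint passes its speed limit or range.

## Working session

There is one attempt and no reset: what is moved stays moved. The work goes in short steps, each a Python script; the robot and the scene stay as the last script left them, time stands still between calls to the robot, and variables do not carry over. Pictures are saved under pics/ and viewed, at most 11 in all, crops included, and the job is handed in when it is done.

```bash
mkdir -p pics; ls
python3 - <<'E'
from plant import r, vision, models, telemetry
import cv2, numpy as np
ims=[]
for c in ("side","top"):
    im=vision.snapshot(c); ims.append(im)
    cv2.imwrite(f"pics/{c}0.png",im[:,:,::-1])
    k=vision.get_calibration(c); print(c,k)
    for t in ("spoon","spoon_grip","rack","rack_hole","unit","slot","shoe_face","drum_face","mill_a"):
        print(t,[(np.round(d["at"],4).tolist(),round(d["score"],2)) for d in models.mark_of(t,c)])
print(telemetry.current_t(), telemetry.current_tool_rot())
E
```

```text
pics
side {'fx': 450.88215190947176, 'fy': 450.88215190947176, 'cx': 276.21779036127657, 'cy': 202.27096212640652, 'position': array([ 0.47626594, -0.82297926,  0.68413879]), 'orientation': array([-0.44454478,  0.8931115 , -0.06504899,  0.02236995])}
spoon [([0.4185, -0.1774, -0.0012], 0.93), ([0.5188, -0.1918, 0.0171], 0.82), ([0.614, -0.173, 0.0006], 0.74)]
spoon_grip [([0.6023, -0.1724, 0.0656], 0.88), ([0.4158, -0.1763, 0.0668], 0.73), ([0.5177, -0.194, 0.0761], 0.67), ([0.574, 0.044, -0.0019], 0.54)]
rack [([0.5176, -0.1926, 0.0025], 0.75)]
rack_hole [([0.5161, -0.195, 0.0502], 0.63)]
unit [([0.502, 0.1587, -0.0012], 0.74)]
slot [([0.4992, 0.1619, 0.0826], 0.96), ([0.5019, 0.1556, 0.041], 0.68)]
shoe_face [([0.5001, 0.162, 0.0831], 0.44)]
drum_face [([0.5182, 0.236, 0.0371], 0.94)]
mill_a [([0.5364, -0.3176, -0.0009], 0.86), ([0.5761, 0.0419, -0.0003], 0.8), ([0.4399, -0.0405, -0.0001], 0.71), ([0.5165, -0.1937, 0.0004], 0.53)]
top {'fx': 433.25973983092126, 'fy': 433.25973983092126, 'cx': 276.8713766385333, 'cy': 207.33572721700506, 'position': array([ 0.42588334, -0.06284784,  0.89312813]), 'orientation': array([ 0.0564871 , -0.70552591,  0.70562471, -0.03370694])}
spoon [([0.4218, -0.1781, 0.0021], 0.7), ([0.5131, -0.1953, 0.0134], 0.69), ([0.6107, -0.173, -0.0053], 0.58)]
spoon_grip [([0.4225, -0.1739, 0.0648], 0.64), ([0.6068, -0.1655, 0.0644], 0.63), ([0.5114, -0.1903, 0.0766], 0.56)]
rack [([0.5134, -0.1947, 0.0001], 0.96), ([0.5706, 0.0414, 0.0013], 0.59)]
rack_hole [([0.5165, -0.19, 0.044], 0.59), ([0.5159, 0.2331, 0.0419], 0.36)]
unit [([0.5013, 0.1571, 0.0009], 0.56)]
slot [([0.5015, 0.1574, 0.0819], 0.94), ([0.4999, 0.1543, -0.001], 0.6)]
shoe_face [([0.5163, 0.2313, 0.0404], 0.75)]
drum_face [([0.5124, 0.2379, 0.0409], 0.64)]
mill_a [([0.5706, 0.0451, 0.0031], 0.66), ([0.4406, -0.0438, -0.0057], 0.63)]
1.0 [ 6.98220448e-05  9.82684017e-01  1.85289284e-01 -3.56506053e-07]
```

View pics/side0.png

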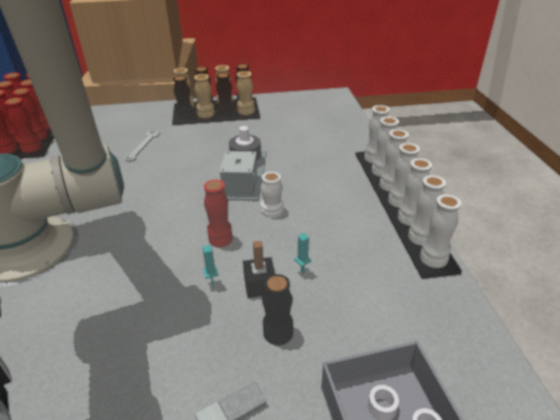

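View pics/top0.png

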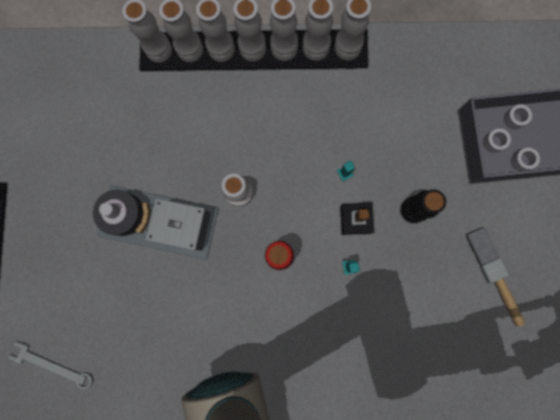

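The side view shows the wooden spoon at (258,255) in the black rack, with teal look-alikes at (209,262) and (303,250). The unit is at (240,175). In the top view the rack is at (357,218), the slot at (175,224) and the drum at (113,212). Next I'll take closer wrist views of the rack and the unit.

```bash
cat > h.py <<'E'
from plant import r, gripper_to, inverse_kinematics, vision, models, telemetry
import numpy as np, cv2
from scipy.spatial.transform import Rotation as Rn
def down(phi):  # tool down, closing line (tool y) at world yaw phi
    a=(phi+np.pi/2)/2; return np.array([0,np.cos(a),np.sin(a),0])
def camR(k):
    w,x,y,z=k["orientation"]; return Rn.from_quat([x,y,z,w]).as_matrix()
def pix2plane(k,uv,z):
    uv=np.atleast_2d(uv).astype(float)
    d=np.c_[(uv[:,0]-k["cx"])/k["fx"],(uv[:,1]-k["cy"])/k["fy"],np.ones(len(uv))]@camR(k).T
    p=np.asarray(k["position"]); return p+d*((z-p[2])/d[:,2])[:,None]
def project(k,P):
    c=(np.atleast_2d(P)-k["position"])@camR(k)
    return np.c_[k["fx"]*c[:,0]/c[:,2]+k["cx"],k["fy"]*c[:,1]/c[:,2]+k["cy"]]
def marks(c,*ts):
    for t in ts: print(t,[(np.round(d["at"],4).tolist(),round(d["score"],2)) for d in models.mark_of(t,c)])
E
python3 - <<'E'
from h import *
import pickle
for n,p,phi,ts in (("rack",[.515,-.194,.30],0,("rack","rack_hole","spoon_grip","spoon")),("unit",[.505,.175,.30],np.radians(80),("unit","slot","drum_face","shoe_face","wheel_axis"))):
    q=down(phi)
    j=inverse_kinematics(p,q); print("ik",j)
    if n=="unit" and abs(j[5])>2.2: print("j6 large")
    r.move_to(p,q)
    k=vision.get_calibration("wrist"); im=vision.snapshot("wrist")
    pickle.dump((k,im),open(n+".pkl","wb")); cv2.imwrite(f"pics/w_{n}.png",im[:,:,::-1])
    print(n,k["position"],k["orientation"],telemetry.current_ee_pos())
    marks("wrist",*ts)
    g=[d["pixels"] for d in models.regions_of(n,"wrist")[:1]]
    if g: 
        np.save(n+"_reg.npy",g[0])
print(telemetry.current_t())
E
```

```text
ik [-4.86702649e-01  2.05425984e-01  1.41621892e+00 -4.44089210e-16
  1.51994775e+00 -4.86702649e-01]
rack [ 0.51568355 -0.1165244   0.45995061] [ 1.36916254e-01  9.90582219e-01 -2.82447184e-04 -8.52500653e-04] [ 0.51459936 -0.1949917   0.29972158]
rack [([0.5153, -0.1907, -0.003], 0.74)]
rack_hole [([0.5168, -0.1886, 0.0457], 0.85)]
spoon_grip [([0.512, -0.195, 0.0772], 0.68), ([0.4192, -0.1817, 0.0652], 0.62), ([0.6045, -0.1681, 0.0639], 0.56)]
spoon [([0.4163, -0.175, -0.0001], 0.86), ([0.5145, -0.1941, 0.012], 0.66), ([0.6078, -0.1696, 0.0022], 0.57)]
ik [ 2.03366503e-01  1.80511535e-01  1.44834495e+00 -4.44089210e-16
  1.51273617e+00 -1.19289690e+00]
unit [0.42825446 0.18727554 0.46020346] [0.1048256  0.75911322 0.63643405 0.08780894] [0.50545231 0.17394179 0.29995255]
unit [([0.5004, 0.159, -0.0015], 0.94)]
slot [([0.5021, 0.1555, 0.0767], 0.75)]
drum_face []
shoe_face [([0.5141, 0.2302, 0.0433], 0.87)]
wheel_axis [([0.4986, 0.1587, 0.0455], 0.58)]
4.7333
```

View pics/w_rack.png

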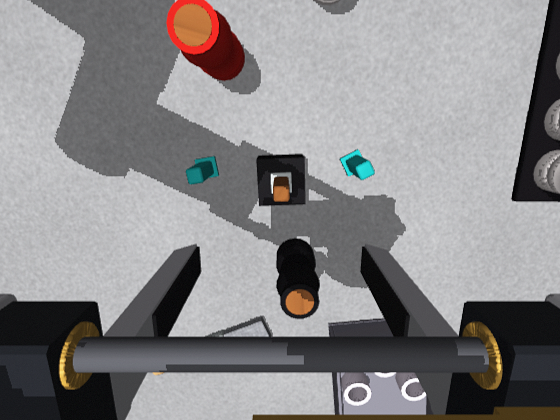

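View pics/w_unit.png

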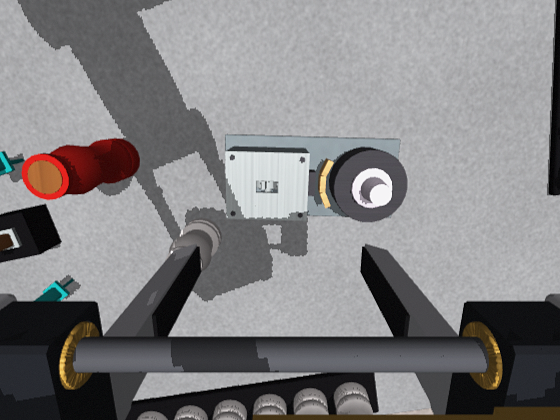

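The wrist view of the rack shows the rack top at (282,181) with the wooden handle at (281,188), nearly square to the image. The unit view shows the plate centre near (267,184), the slot at (266,186) with teeth visible inside, and the shoe at (327,183) short of the drum. I'll fit rectangles to get exact poses.

Run:
```python
from h import *
import pickle
k,im=pickle.load(open("unit.pkl","rb"))
g=cv2.cvtColor(im,cv2.COLOR_RGB2GRAY)
crop=g[140:225,220:320]; print(np.percentile(crop,[5,25,50,75,95]))
cv2.imwrite("pics/c_unit.png",cv2.resize(im[140:225,220:320,::-1],None,fx=6,fy=6,interpolation=cv2.INTER_NEAREST))
# base plate quad / top plate: use edges by threshold
m=np.zeros_like(g); m[140:225,220:312]=(g[140:225,220:312]>195)
n,l,s,c=cv2.connectedComponentsWithStats(m,connectivity=4); i=1+np.argmax(s[1:,4]); print(s[i])
P=pix2plane(k,np.argwhere(l==i)[:,::-1],.08)[:,:2]
rc=cv2.minAreaRect((P*1000).astype(np.float32)); print("plate",rc)
k2,im2=pickle.load(open("rack.pkl","rb"))
cv2.imwrite("pics/c_rack.png",cv2.resize(im2[145:215,245:325,::-1],None,fx=7,fy=7,interpolation=cv2.INTER_NEAREST))
m=np.load("rack_reg.npy").astype(np.uint8)
P=pix2plane(k2,np.argwhere(m)[:,::-1],.046)[:,:2]
print("rack",cv2.minAreaRect((P*1000).astype(np.float32)))
hsv=cv2.cvtColor(im2,cv2.COLOR_RGB2HSV); b=(hsv[...,0]<20)&(hsv[...,1]>110)
uv=np.argwhere(b[165:215,265:300])[:,::-1]+[265,165]; print("handle px",uv.min(0),uv.max(0))
for z in (.114,): print(pix2plane(k2,[uv.mean(0)],z))
# predicted corners
```

```text
[ 77. 128. 209. 219. 224.]
[ 225  152   85   66 4535]
plate ((499.2779846191406, 158.87503051757812), (96.39122009277344, 76.82003021240234), 79.9520492553711)
rack ((515.316650390625, -190.79847717285156), (61.26910400390625, 64.60869598388672), 2.1445155143737793)
handle px [273 177] [289 201]
[[ 0.5154508  -0.18925452  0.114     ]]
```

View pics/c_unit.png

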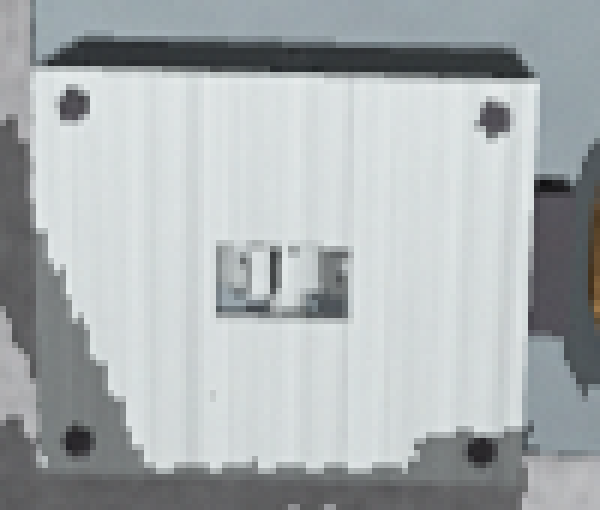

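View pics/c_rack.png

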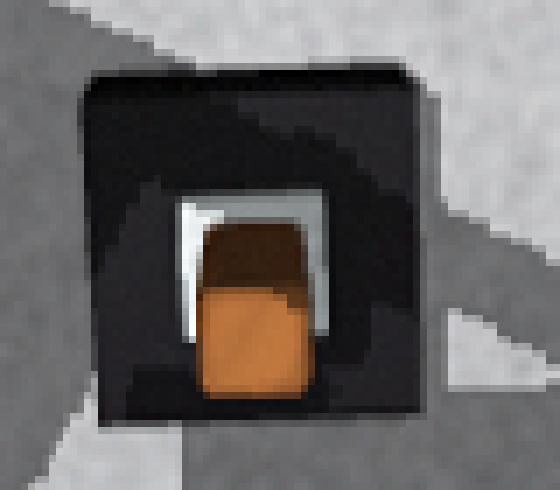

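Run:
```python
from h import *
import pickle
k,_=pickle.load(open("unit.pkl","rb")); k2,_=pickle.load(open("rack.pkl","rb"))
o=np.array([220,140])-.42; U=lambda a:np.array(a)/6+o
print("slot c",pix2plane(k,U([284,280]),.08))
c=pix2plane(k,U([[35,68],[538,75],[522,470],[40,472]]),.08)[:,:2]; print("plate c",c.mean(0),[np.linalg.norm(c[i]-c[i-1]) for i in range(4)])
for a,b in ((0,1),(3,2)): print(np.degrees(np.arctan2(*(c[b]-c[a])[::-1])))
s=pix2plane(k,U([[74,104],[494,119],[482,453],[78,441]]),.08)[:,:2]; print("screws",s.mean(0),np.degrees([np.arctan2(*(s[1]-s[0])[::-1]),np.arctan2(*(s[2]-s[3])[::-1])]))
o=np.array([245,145])-.42; V=lambda a:np.array(a)/7+o
print("handle top",pix2plane(k2,V([256,344]),.114))
print("collar x",pix2plane(k2,V([[177,265],[329,265],[253,188]]),.052))
c=pix2plane(k2,V([[88,97],[418,85],[424,412],[98,425]]),.046)[:,:2]; print("rack",c.mean(0),[np.linalg.norm(c[i]-c[i-1]) for i in range(4)],np.degrees(np.arctan2(*(c[2]-c[3])[::-1])))
```

```text
slot c [[0.50027169 0.15857561 0.08      ]]
plate c [0.49963448 0.15863858] [np.float64(0.07963458570760482), np.float64(0.09491915051337661), np.float64(0.07788053123444924), np.float64(0.09613069859813664)]
79.16406951790134
80.2017008846562
screws [0.50081992 0.15810519] [77.91921999 78.18210001]
handle top [[ 0.51592231 -0.19383878  0.114     ]]
collar x [[ 0.50190316 -0.19329948  0.052     ]
 [ 0.52896142 -0.19331273  0.052     ]
 [ 0.51543971 -0.17953854  0.052     ]]
rack [ 0.51614054 -0.19314149] [np.float64(0.06002758239757694), np.float64(0.05844384559194126), np.float64(0.05969264648883387), np.float64(0.06002420472018898)] 2.3357319360283295
```

Run:
```python
from h import *
q=down(np.radians(2.3)); x,y=.5157,-.193
gripper_to(.06)
r.move_to([x,y,.2],q)
print(r.move_l([x,y,.078],vel=.1,guard=8), telemetry.current_ee_pos())
gripper_to(.0,60); print(telemetry.current_opening(),telemetry.current_finger_force(),telemetry.current_ee_pos(),telemetry.current_wrist_force())
print(r.move_l([x,y,.2],vel=.1,guard=15)); print(telemetry.current_wrist_force(),telemetry.current_opening())
im=vision.snapshot("side"); k=vision.get_calibration("side")
marks("side","spoon","spoon_grip")
print(telemetry.current_t(), telemetry.current_ee_pos())
u=project(k,[[x,y,.15]])[0].astype(int); print(u)
cv2.imwrite("pics/lift.png",cv2.resize(im[u[1]-50:u[1]+50,u[0]-60:u[0]+60,::-1],None,fx=6,fy=6,interpolation=cv2.INTER_NEAREST))
```

```text
False [ 0.51621023 -0.19325353  0.0786245 ]
0.01749357457040101 60.000155568122864 [ 0.5156594  -0.19300998  0.07802174] [-0.47647654  0.09868916  0.27151872]
False
[-0.12364804  1.089339   -0.15763893] 0.017790371543370268
spoon [([0.5174, -0.1927, 0.1364], 0.87), ([0.4217, -0.1753, -0.0006], 0.74), ([0.6129, -0.1709, 0.0056], 0.67)]
spoon_grip [([0.4209, -0.1722, 0.064], 0.75), ([0.518, -0.1945, 0.1981], 0.65), ([0.6055, -0.1769, 0.0658], 0.56)]
10.4667 [ 0.51538464 -0.19287011  0.19934426]
[255 227]
```

View pics/lift.png

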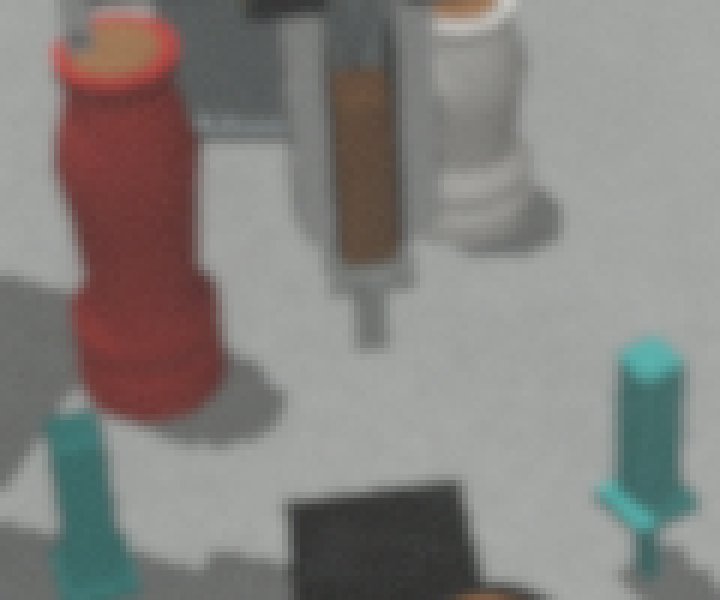

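The lifted blade appears about 33 px wide against a 65 px (18 mm) handle. That makes it 10 mm wide along world x, so the spoon's thickness (x) lies along world y. I'll put it back and regrip a quarter turn round.

Run:
```python
from h import *
x,y=.5157,-.193
print(r.move_l([x,y,.1],vel=.12,guard=8)); print(r.move_l([x,y,.0782],vel=.05,guard=6),telemetry.current_ee_pos())
gripper_to(.06); r.move_l([x,y,.14],vel=.15)
r.move_to([x,y,.14],down(np.radians(92.3)))
print(telemetry.current_joints())
r.move_l([x,y,.078],vel=.1,guard=8)
gripper_to(0,60); print(telemetry.current_opening(),telemetry.current_finger_force(),telemetry.current_ee_pos(),telemetry.current_wrist_force())
print(r.move_l([x,y,.2],vel=.12,guard=15)); print(telemetry.current_wrist_force(),telemetry.current_torque())
k=vision.get_calibration("top"); im=vision.snapshot("top")
u=project(k,[[x,y,.046]])[0].astype(int)
im2=vision.snapshot("side"); k2=vision.get_calibration("side"); u2=project(k2,[[x,y,.15]])[0].astype(int)
f=lambda im,u:cv2.resize(im[u[1]-40:u[1]+40,u[0]-30:u[0]+30,::-1],None,fx=6,fy=6)
cv2.imwrite("pics/lift2.png",np.hstack([f(im,u),f(im2,u2)]))
r.move_to([.5003,.1585,.2],down(np.radians(79)))
print(telemetry.current_t(),telemetry.current_ee_pos(),telemetry.current_joints()[5])
k=vision.get_calibration("side"); im=vision.snapshot("side");marks("side","spoon","slot")
```

```text
False
True [ 0.51530834 -0.19280197  0.0779975 ]
[-4.84464944e-01  3.01011645e-01  1.69078558e+00  1.53618456e-05
  1.15089643e+00 -2.09483287e+00]
0.01840592354196546 60.000266432762146 [ 0.51573154 -0.19298569  0.07807896] [0.13213875 0.79786284 1.0574786 ]
False
[-0.52515383  0.07780933 -1.33222631] [ 0.01879009 -0.13907067  0.02150013]
18.7667 [0.50068723 0.15773992 0.19994432] -1.2050408896598066
spoon [([0.504, 0.1571, 0.1391], 0.57), ([0.4222, -0.1772, -0.0008], 0.56), ([0.6124, -0.1685, -0.0002], 0.55)]
slot [([0.4998, 0.1598, 0.082], 0.82)]
```

View pics/lift2.png

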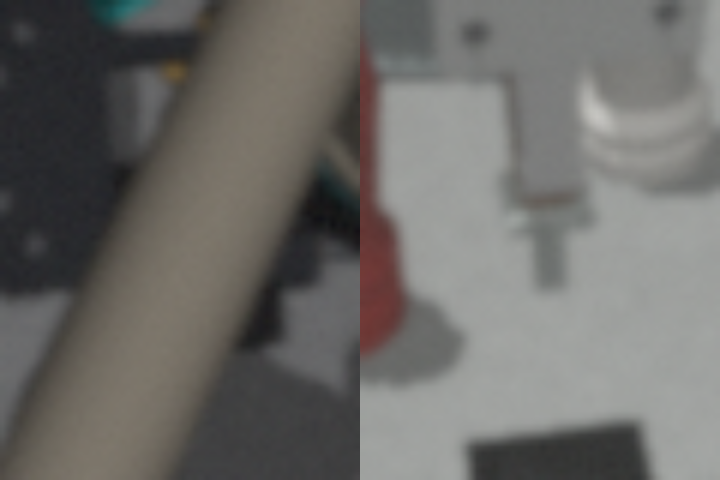

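The spoon is now held across its thickness, as intended. I'll insert it and make the first stroke.

```bash
cat > s.py <<'E'
from h import *
C=np.array([.5003,.1585]); ph=np.radians(79); ex=np.array([np.cos(ph),np.sin(ph)]); ey=np.array([-ex[1],ex[0]])
T=.08+.064
def at(s,depth,t=0): return [*(C+s*ex+t*ey),T-depth]
def now():
    p=np.array(telemetry.current_ee_pos()); d=p[:2]-C; return np.round(1000*np.array([d@ex,d@ey,T-p[2]]),2)
def enter(ss,t=0):
    for s in ss:
        r.move_l(at(s,.003,t),vel=.06,guard=8)
        hit=r.move_l(at(s,.0155,t),vel=.03,guard=5)
        n=now(); print(" enter",s,hit,n,np.round(telemetry.current_wrist_force(),1))
        if not hit or n[2]>14.3: return True
        if n[2]<1.5: print("on plate?"); 
    return False
def push(t=0,end=.0095,g=10):
    f0=np.array(telemetry.current_wrist_force()); hit=r.move_l(at(end,.0155,t),vel=.02,guard=g)
    f=np.array(telemetry.current_wrist_force())-f0; n=now()
    print(" push",hit,n,"F",np.round([f[:2]@ex,f[:2]@ey,f[2]],1),"t",telemetry.current_t()); return hit,n
def out(n,t=0):
    s=n[0]/1000-.0015; r.move_l(at(s,.0155,t),vel=.03); r.move_l(at(s,.003,t),vel=.06)
E
python3 - <<'E'
from s import *
r.move_l(at(-.009,-.006),rot=None,vel=.15)
print(now(), telemetry.current_wrist_force())
hit=r.move_l(at(-.009,.006),vel=.04,guard=5); print(hit,now())
if not hit and enter([-.009,-.0045,0]): push()
E
```

```text
[-9.22 -0.43 -6.13] [0.17676986 0.75619884 0.01483042]
False [-8.93  0.06  6.05]
 enter -0.009 False [-9.03  0.08 15.73] [-0.5  0.  -1. ]
 push False [ 9.86  0.35 15.6 ] F [-2.9 -0.9  0. ] t 21.75
```

Run:
```python
from s import *
n=now()
for i in range(4):
    out(n)
    if telemetry.current_t()>40 or not enter([-.009,-.0045,0,.004]): break
    hit,n=push()
    if hit: break
vision.snapshot("top"); marks("top","shoe_face","drum_face")
```

```text
enter -0.009 False [-8.94  0.08 15.72] [ 0.2  0.  -0.8]
 push False [ 9.72  0.37 15.59] F [-2.8  0.7 -0.9] t 24.4417
 enter -0.009 False [-8.95  0.09 15.73] [ 0.6 -0.2 -0. ]
 push True [ 1.43  0.11 15.83] F [-0.7  0.3 -0.1] t 26.7167
shoe_face [([0.5692, 0.0436, 0.0006], 0.58)]
drum_face []
```

Run:
```python
from s import *
r.hold(.1); print(now(),telemetry.current_wrist_force())
for g in (10,14):
    s=now()[0]/1000; f0=np.array(telemetry.current_wrist_force())
    hit=r.move_l(at(s+.006,.0155),vel=.015,guard=g); print(hit,now(),np.array(telemetry.current_wrist_force())-f0)
print(telemetry.current_t())
im=vision.snapshot("side"); k=vision.get_calibration("side"); u=project(k,[[.515,.237,.044]])[0].astype(int); print(u)
im2=vision.snapshot("top"); k2=vision.get_calibration("top"); u2=project(k2,[[.515,.237,.044]])[0].astype(int)
f=lambda im,u:cv2.resize(im[u[1]-30:u[1]+30,max(u[0]-30,0):u[0]+30,::-1],None,fx=6,fy=6)
cv2.imwrite("pics/end.png",np.hstack([f(im,u),f(im2,u2)]))
```

```text
[ 0.79  0.94 16.49] [ 0.01261374 -0.38458561 -1.18895324]
True [ 2.01  1.12 16.85] [0.88441228 0.02558538 1.25350386]
False [ 3.27  1.05 16.89] [ -1.30957795 -10.46014265  -3.23523372]
28.0083
[241 156]
```

View pics/end.png

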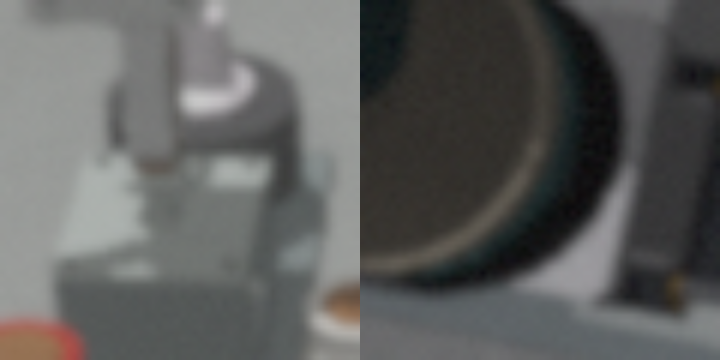

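Run:
```python
from s import *
f0=np.array(telemetry.current_wrist_force()); n=now(); print(n,f0,telemetry.current_opening())
hit=r.move_l(at(.012,.0155),vel=.015,guard=8); n=now(); print(hit,n,telemetry.current_wrist_force())
r.hold(.1);n=now(); print(n,telemetry.current_wrist_force())
s=n[0]/1000
r.move_l(at(s-.003,.0155),vel=.03); print(now(),telemetry.current_wrist_force())
r.move_l(at(s-.003,-.01),vel=.08); r.move_l(at(0,-.07),vel=.2)
k=vision.get_calibration("wrist"); im=vision.snapshot("wrist"); marks("wrist","shoe_face","drum_face","spoon","spoon_grip")
print(now(),telemetry.current_t())
cv2.imwrite("pics/w_end.png",im[100:400,150:450,::-1].repeat(2,0).repeat(2,1))
```

```text
[ 3.24  1.08 16.92] [ -0.78785352 -10.21626848  -3.08423333] 0.017454639284352504
False [ 4.01  1.09 17.  ] [ -2.0293029  -17.24490454  -1.81037438]
[ 4.04  1.09 17.  ] [ -1.17718887 -18.22090834  -1.29956793]
[ 1.81 -0.18 15.29] [-0.24920215  0.22670064 -1.38044408]
shoe_face [([0.517, 0.2356, 0.0457], 0.81)]
drum_face [([0.5194, 0.2327, 0.044], 0.84)]
spoon [([0.4979, 0.1536, 0.1454], 0.94), ([0.6109, -0.1681, 0.0045], 0.85)]
spoon_grip [([0.4994, 0.16, 0.2132], 0.83)]
[ -0.32   0.82 -68.45] 30.3083
```

View pics/w_end.png

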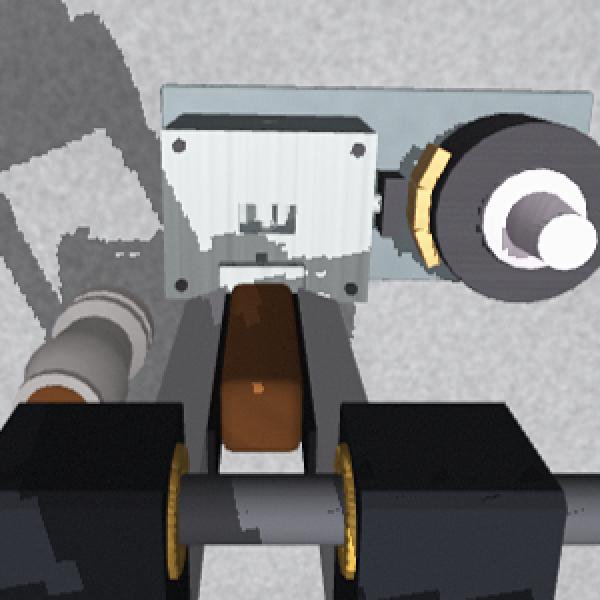

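The shoe, at crop (430,208), now bears on the drum rim with no gap, and the wheel held still against 18 N. Next I'll return the spoon to the rack.

Run:
```python
from h import *
x,y=.5157,-.193
r.move_to([x,y,.2],down(np.radians(92.3)))
print(r.move_l([x,y,.115],vel=.12,guard=8)); 
h=r.move_l([x,y,.095],vel=.04,guard=5); print(h,telemetry.current_ee_pos(),telemetry.current_wrist_force())
if not h:
    h=r.move_l([x,y,.0765],vel=.03,guard=6); r.hold(.1); print(h,telemetry.current_ee_pos(),telemetry.current_wrist_force(),telemetry.current_torque())
print(telemetry.current_t())
```

```text
False
False [ 0.51570614 -0.19303089  0.09483871] [-0.616325   -0.31591003  0.09483534]
True [ 0.5154502  -0.19287796  0.07806749] [-0.27195328  0.11235637  4.93138445] [ 0.03127126 -0.07772196  0.00275918]
33.8
```

Run:
```python
from h import *
x,y=.5157,-.193
gripper_to(.06); r.move_l([x,y,.16],vel=.12); r.move_l([x,y-.02,.30],vel=.2)
k=vision.get_calibration("wrist"); im=vision.snapshot("wrist"); marks("wrist","spoon","spoon_grip")
u=project(k,[[x,y,.07]])[0].astype(int); print(u,telemetry.current_t(),telemetry.current_wrist_force())
cv2.imwrite("pics/w_home.png",cv2.resize(im[max(u[1]-45,0):u[1]+45,max(u[0]-50,0):u[0]+50,::-1],None,fx=6,fy=6,interpolation=cv2.INTER_NEAREST))
```

```text
spoon [([0.5147, -0.1939, 0.0102], 0.97), ([0.4201, -0.1772, -0.0017], 0.95), ([0.6088, -0.1688, 0.0029], 0.56)]
spoon_grip [([0.516, -0.1917, 0.0775], 0.9), ([0.4181, -0.1786, 0.0648], 0.8), ([0.6053, -0.1665, 0.0661], 0.69)]
[296 188] 36.45 [ 0.57112489  0.18314665 -0.25050473]
```

View pics/w_home.png

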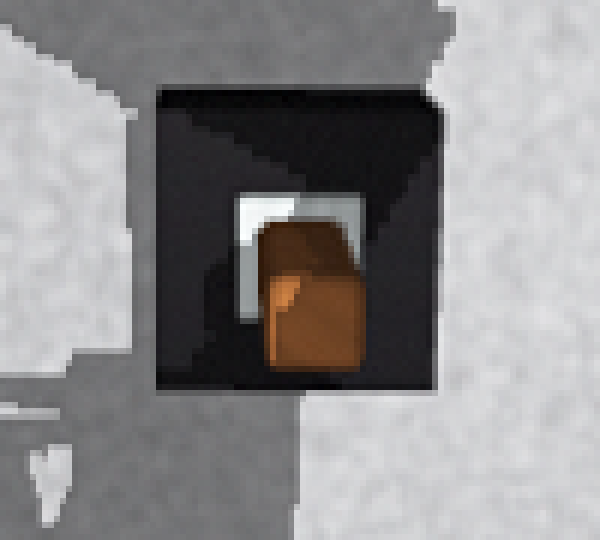

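The spoon stands upright with its collar, at crop (300,255), flat on the rack's top. It is home and the gripper is clear.

```bash
python3 -c "
from plant import r
print(r.sign_off())"
```

```text
the job is handed in; nothing more can be done
None
```

The brake shoe now bears on the drum, with the star wheel stopped dead against an 18 N push, the spoon is back home in its rack and released, and the job was handed in at about 36 s.

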